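# Load two boiled eggs into the round egg tray and turn them to the warmer

## Robot

A 6-joint arm with a two-finger parallel gripper is mounted at the origin on the work surface. World frame = base frame: x ahead of the robot, y to its left, z up, the work surface at z = 0. Lengths are in m, angles in degrees, forces in N, time in s.
With the tool pointing down it reaches from about 0.35 to 0.875 m from the base axis. Payload 4.2 kg.
Tool frame: the origin (TCP) lies midway between the tips of the shut fingers; the grasp point (between the pads) lies 19 mm behind it (r.grasp_offset is the distance from the TCP to the grasp point, in m); z points along the fingers, y is the direction in which the jaws open and shut (so a half turn about z gives the same grasp; the last joint's range is limited). The gripper opens to 87 mm and grips with 3 to 60 N. Pads are 19 mm wide; open, the fingers measure 117 mm over their backs; the gripper's body (75 mm by 190 mm) begins 51 mm behind the grasp point.
Start: joints at [89.187, 22.042, 0.453, 0, -68.411, -14.817], TCP at [0.168, 0.602, 0.223] pointing down, gripper open.
Joint ranges: [-179.83, 179.83], [-69.29, 118.12], [-61.27, 80.66], [-181.25, 117.63], [-171.15, -9.14], [-177.46, 177.46]. Speed limits (degrees/s): [159.86, 159.86, 180, 180, 180, 180].

## Interface

Orientations are given as a 3x3 rotation matrix whose columns are the frame's x, y, z axes.
In Python, from station import r gives the robot as it stands.
- The arm moves only by the shell command python3 -m crank 'ROWS'. ROWS is JSON, a list of rows, each a list of 3 entries, a list of its own where there are three numbers: the closure, from -1 (fully open) to 1 (shut), so that 0 is half open, then the shift along the tool's x, y, z as a fraction of full scale, then the turn, a rotation vector about the tool's x, y, z as a fraction of full scale. In form: [[fingers, [dx, dy, dz], [wx, wy, wz]], ...]. A call has 1 to 8 rows; each row shifts and turns the commanded pose from where the row before left it, along the tool's axes as they then stand; what a row does not reach is not made up. Full scale, the value 1, is 100 mm for a shift and 45 degrees for a turn. A row lasts 1/10 s, in which the tool goes at most 50 mm and 8.59 degrees, less where a joint would pass 70% of its speed; a pose out of reach is approached as far as the arm can. A call with a number of a shift or a turn outside -1 to 1 is refused whole. A call with a gripper value outside its range is refused whole. The fingers move at their own pace and stop on an object; the grip force is fixed at half the most. Time passes only in rows, so rows that do not move let the fingers close. It gives the time, the measured TCP pose, the force and the opening at its end, in the units of the state.
- r.sense(): the state, without advancing time (a new reading comes with each control period).
- r.capture(name): name is "scene" or "top"; returns a dict with "img" (420x560x3 uint8, blue, green, red), "fx", "fy", "cx", "cy" (pixels), "R" (3x3) and "t" (3): a world point X has camera coordinates R X + t. Camera axes: x right, y down, z forward; pixel columns grow to the right and rows downward; lengths in m; the calibration is good to about 2 mm. A picture is of the moment at which its call begins. There is no depth.
- r.finish_job(): hands the job in, once; it reports no verdict.
The state is a dict: "time_s": time; "joints": joint angles; "joint_velocities": joint speeds; "effort": joint torques, N m; "tcp_pos": TCP position; "ee_rot": TCP orientation; "wrist_force": force on the tool from outside, world axes, zero at the start; "moment": the same for the moment, N m; "gripper_width": opening from 0.0 (shut) to 1.0 (fully open).
Only numpy, scipy, OpenCV 4.12 (cv2) and the standard library are available. Lean on these libraries where they do the work, as an engineer would, in place of code of your own. Each camera call takes 0.05 s, during which the arm holds its last target.

## Task

The boiled eggs are fragile, so grip lightly: take the two hen's eggs from the draining rack, leave the bigger duck egg, and set them gently (not dropped or pressed) upright, pointed end up, into the two empty pockets of the round egg tray. Then turn the tray (it has a bar handle at its centre) until those two eggs squarely face the warmer, one as far to the left of its middle as the other to the right, and let go. The eggs already in the tray must stay standing in their pockets.

Things in the scene. Friction and masses are not known exactly. Their poses are not given: they have to be found in the camera images.
- egg_a_center (a point): One of the two eggs to move: brown boiled hen's egg, 42 mm across, 54 mm tall, 60 g, standing on its broad end in a pocket of the rack. Point: its centre, half-way up (27 mm above its bottom; it is widest 6 mm below this point); z towards the pointed end. 20 N of grip holds it; it cracks at about 50 N of grip, over 20 N on the tray, or if let fall 10 mm.
- egg_b_center (a point): The other egg to move, the same as egg_a, in another pocket of the draining rack.
- duck_egg_center (a point): Duck egg in the remaining pocket of the draining rack: same look but clearly bigger, 50 mm across, 68 mm tall. Point: its centre, half-way up. Not to be moved.
- rack: Draining rack: fixed steel stand 85 x 265 mm, plate top 26 mm above the table, with three round pockets in a row 90 mm apart along its y axis (y = -90, 0, +90 mm), made like those of the tray. Origin under its centre on the table.
- turntable: Black fixed foot (170 mm across, 16 mm high) of the round tray, with the tray that turns on it. Origin on the table, on the upright axis about which the tray turns.
- tray (a joint): Turn of the round tray about its upright axis, rad, 0 at the start, growing counter-clockwise seen from above; free from -3 to 3, stays where it is left (friction about 0.06 N m). The tray is an aluminium disc 290 mm across, top face 26 mm above the table, with six shallow round pockets 60 degrees apart, centres 105 mm from the axis.
- handle (a point): Upright bar handle of the tray on the axis, its long side 44 mm, 14 mm thick, 32 mm high, standing on a 20 mm post. Point: the middle of the bar, 96 mm above the table (the bar spans 80 to 112 mm). Its x axis is the long side of the bar and points to the middle of the two empty pockets; z is up. It turns with the tray.
- pocket0 (a point): Empty pocket of the round tray: shallow ring-shaped dimple 45 mm across outside, 34 mm opening, rim 11 mm above the disc. Point: its centre at the height of the rim, 37 mm above the table; turns with the tray. An egg seated here has its bottom 9 mm below this point, its widest level 12 mm and its centre 18 mm above it. The two empty pockets are neighbours.
- pocket1 (a point): Empty pocket of the round tray: shallow ring-shaped dimple 45 mm across outside, 34 mm opening, rim 11 mm above the disc. Point: its centre at the height of the rim, 37 mm above the table; turns with the tray. An egg seated here has its bottom 9 mm below this point, its widest level 12 mm and its centre 18 mm above it. The two empty pockets are neighbours.
- pocket2 (a point): Filled pocket of the round tray: shallow ring-shaped dimple 45 mm across outside, 34 mm opening, rim 11 mm above the disc. Point: its centre at the height of the rim, 37 mm above the table; turns with the tray. An egg seated here has its bottom 9 mm below this point, its widest level 12 mm and its centre 18 mm above it.
- pocket3 (a point): Filled pocket of the round tray: shallow ring-shaped dimple 45 mm across outside, 34 mm opening, rim 11 mm above the disc. Point: its centre at the height of the rim, 37 mm above the table; turns with the tray. An egg seated here has its bottom 9 mm below this point, its widest level 12 mm and its centre 18 mm above it.
- pocket4 (a point): Filled pocket of the round tray: shallow ring-shaped dimple 45 mm across outside, 34 mm opening, rim 11 mm above the disc. Point: its centre at the height of the rim, 37 mm above the table; turns with the tray. An egg seated here has its bottom 9 mm below this point, its widest level 12 mm and its centre 18 mm above it.
- pocket5 (a point): Filled pocket of the round tray: shallow ring-shaped dimple 45 mm across outside, 34 mm opening, rim 11 mm above the disc. Point: its centre at the height of the rim, 37 mm above the table; turns with the tray. An egg seated here has its bottom 9 mm below this point, its widest level 12 mm and its centre 18 mm above it.
- tray_egg2_center (a point): Egg already standing loose in pocket2, the same size as the eggs to move. Point: its centre, half-way up. Must stay standing in its pocket (it rides along when the tray turns).
- tray_egg3_center (a point): Egg already standing loose in pocket3, the same size as the eggs to move. Point: its centre, half-way up. Must stay standing in its pocket (it rides along when the tray turns).
- tray_egg4_center (a point): Egg already standing loose in pocket4, the same size as the eggs to move. Point: its centre, half-way up. Must stay standing in its pocket (it rides along when the tray turns).
- tray_egg5_center (a point): Egg already standing loose in pocket5, the same size as the eggs to move. Point: its centre, half-way up. Must stay standing in its pocket (it rides along when the tray turns).
- empty_mid (a point): Point of the tray half-way between the two empty pockets, 105 mm from the axis, at rim height; turns with the tray.
- warmer_face (a point): Middle of the heating face of the warmer: a fixed upright steel box 170 mm wide, 108 mm high, 50 mm deep, with three copper heating bars on the face that looks at the tray. Its face stands 180 mm from the tray's axis. Its x axis points straight away from the tray.
- warm_spot (a point): Fixed point straight in front of the middle of the warmer's face, 105 mm from the tray's axis, at pocket rim height: where empty_mid comes to lie when the two pockets squarely face the warmer. At the start it lies 0.65 to 1.25 rad counter-clockwise of empty_mid.
Mind the look-alikes: they are no part of the job. What is shaped like the part that bears egg_a_center but purple is not meant.

How it is judged:
By the outcome, as a careful person would: the job done as asked, in the order asked, and still so for the second after the job is handed in, with the robot touching nothing.
It also fails if it takes over 66 s, if anything falls off the work surface, if the arm or the gripper's body presses on something with over 40 N, if the wrist force passes 120 N, or if a joint passes its speed limit or range.

## Working session

There is one attempt and no reset: what is moved stays moved. The work goes in short steps, Python scripts to look and compute and a shell command to move; the robot and the scene stay as the last step left them, time stands still between calls to the robot, and variables do not carry over. Pictures are saved under pics/ and viewed, and the job is handed in when it is done.

```bash
ls; mkdir -p pics
python3 - <<'E'
from station import r
import cv2,json,numpy as np
for n in("scene","top"):
    c=r.capture(n); cv2.imwrite(f"pics/{n}0.png",c["img"]); 
    d={k:np.array(v).tolist() for k,v in c.items() if k!="img"}; json.dump(d,open(f"{n}.json","w")); print(n,d)
print(r.sense(), r.grasp_offset)
E
```

```text
pics
scene {'fx': 535.1345579699571, 'fy': 535.1345579699571, 'cx': 289.9062529092973, 'cy': 198.42788808202562, 'R': [[-0.6125913773768946, 0.7902302732756946, -0.016368248595989208], [0.5684462431542685, 0.42608524411942317, -0.7037899071367036], [-0.5491818214464836, -0.4404400980182352, -0.7102195766454273]], 't': [0.36224526646696414, -0.2548515569766968, 1.4368953297741762]}
top {'fx': 511.76679078982835, 'fy': 511.76679078982835, 'cx': 281.2891839794125, 'cy': 204.0347172398234, 'R': [[-0.002004681528558009, -0.9998602943236194, 0.016594369136986153], [-0.997093445264887, 0.0007347189970630931, -0.0761847858682632], [0.0761619502229743, -0.016698862927782124, -0.9969556185283035]], 't': [0.005581719194007396, 0.5359247245869102, 1.0732992053925596]}
{'time_s': 0.1, 'joints': array([ 8.91850670e+01,  2.20859762e+01,  3.88189991e-01, -2.45640481e-02,
       -6.84121932e+01, -1.48166079e+01]), 'joint_velocities': array([-0.00930011, -0.19707578,  0.27733982,  0.09443584, -0.04921173,
       -0.00341853]), 'effort': array([ 7.28343621e-04, -3.91685557e+01,  1.87936538e+01,  4.23194647e+00,
        1.34576904e-02, -7.15167607e-05]), 'tcp_pos': array([0.16824798, 0.60136942, 0.22157892]), 'ee_rot': array([[ 9.62971787e-01, -2.69601847e-01, -4.25910501e-04],
       [-2.69602163e-01, -9.62969891e-01, -1.91360617e-03],
       [ 1.05772771e-04,  1.95757515e-03, -9.99998078e-01]]), 'wrist_force': array([ 0.06778076, -0.32643609,  0.13173719]), 'moment': array([-0.03095798,  0.03229541, -0.00195257]), 'gripper_width': 0.9993613523562079} 0.0187
```

View pics/scene0.png

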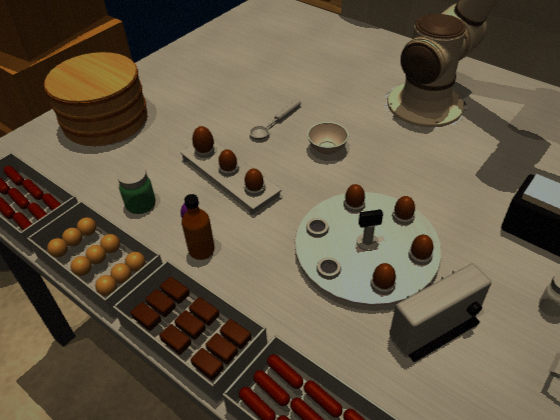

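View pics/top0.png

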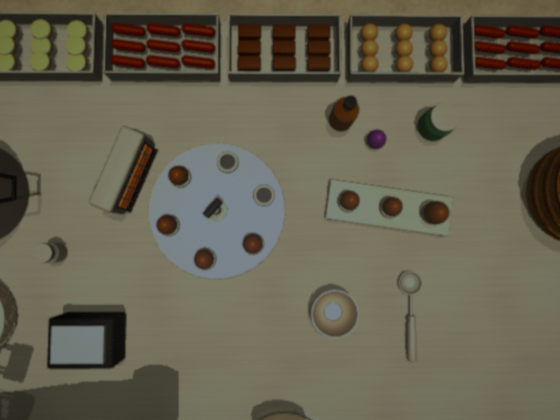

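Run:
```python
import cv2
a=cv2.imread("pics/top0.png")
b=cv2.convertScaleAbs(a[110:290,80:300],alpha=1.6); cv2.imwrite("pics/t1.png",cv2.resize(b,None,fx=3.6,fy=3.3,interpolation=cv2.INTER_CUBIC)) if 0 else cv2.imwrite("pics/t1.png",cv2.resize(b,(733,600),interpolation=cv2.INTER_CUBIC))
b=cv2.convertScaleAbs(a[90:250,310:470],alpha=1.6); cv2.imwrite("pics/t2.png",cv2.resize(b,(600,600),interpolation=cv2.INTER_CUBIC))
a=cv2.imread("pics/scene0.png")
b=cv2.convertScaleAbs(a[110:370,170:500],alpha=1.6); cv2.imwrite("pics/s1.png",cv2.resize(b,None,fx=2.3,fy=2.3,interpolation=cv2.INTER_CUBIC))
```

```text
(no output)
```

View pics/t1.png

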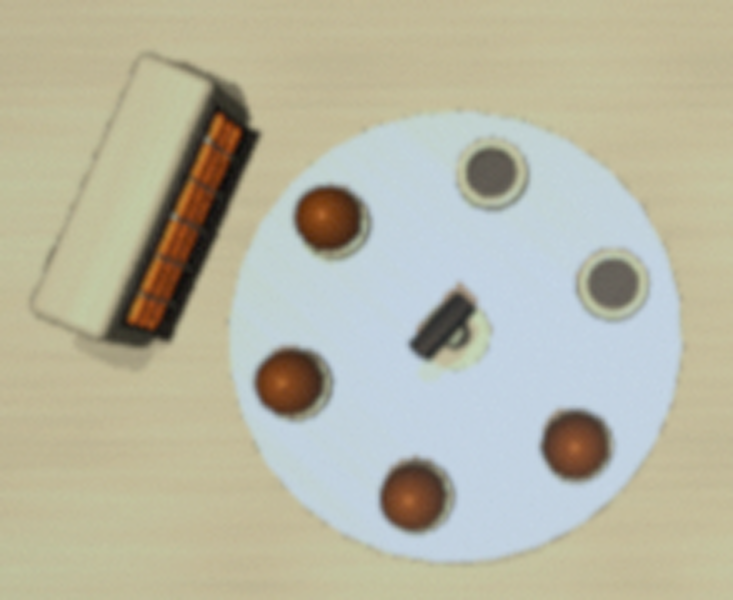

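View pics/t2.png

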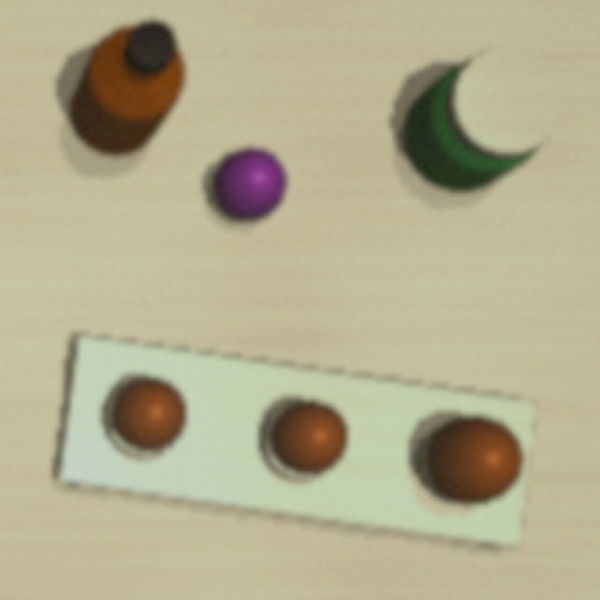

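View pics/s1.png

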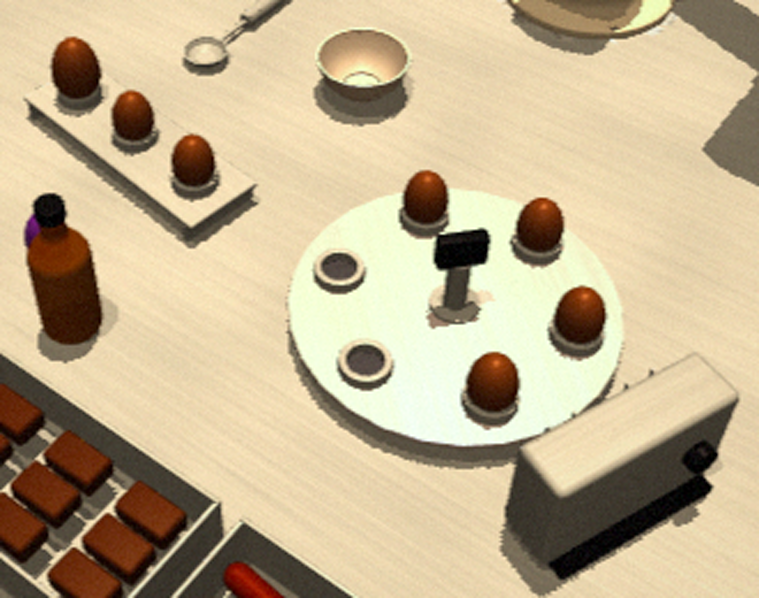

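The warmer is the box with copper bars at top (137,178). The tray centre is near top (216,211), and the empty pockets are at (228,161) and (264,194).

The brown eggs on the rack are at top (349,200), (393,207) and (437,212). The crop shows the one at (437,212) is clearly bigger, so it is the duck egg. The hen's eggs are the other two, and the purple one at (376,139) is the decoy.

Next I'll measure positions using both views.

```bash
cat > h.py <<'E'
import json,cv2,numpy as np
from scipy.optimize import least_squares
C={n:json.load(open(n+".json")) for n in("scene","top")}
def proj(n,X):
    c=C[n]; p=np.array(c["R"])@np.asarray(X).T+np.array(c["t"])[:,None]
    return np.c_[c["fx"]*p[0]/p[2]+c["cx"],c["fy"]*p[1]/p[2]+c["cy"]]
def ray(n,uv,z):
    c=C[n];R=np.array(c["R"]);t=np.array(c["t"]);o=-R.T@t
    d=R.T@np.array([(uv[0]-c["cx"])/c["fx"],(uv[1]-c["cy"])/c["fy"],1]); return o+d*(z-o[2])/d[2]
def brown(img):
    h=cv2.cvtColor(img,cv2.COLOR_BGR2HSV); b,g,r_=[img[...,i].astype(int) for i in range(3)]
    m=((r_>1.7*b)&(r_-b>18)&(h[...,0]<18)).astype(np.uint8)
    n,l,s,c=cv2.connectedComponentsWithStats(m); return [(s[i],c[i].round(1)) for i in range(1,n) if s[i,4]>60]
E
python3 - <<'E'
from h import *
for n in C:
    print(n)
    for s,c in brown(cv2.imread(f"pics/{n}0.png")): print(s,c, ray(n,c,.053).round(4))
for uv in [(80+492/3.333,110+172/3.333),(80+612/3.333,110+284/3.333)]: print('pocket top',ray('top',uv,.037))
for uv in [(170+339/2.3,110+268/2.3),(170+365/2.3,110+361/2.3)]: print('pocket scene',ray('scene',uv,.037))
E
```

```text
scene
[    0     0   147   146 14528] [64.1 69. ] [ 0.5181 -0.8511  0.053 ]
[297   0  46  15 348] [325.9   4.6] [-0.2295 -0.4871  0.053 ]
[ 415   14   56   39 1034] [442.4  26.5] [-0.3166 -0.1169  0.053 ]
[406  41  43  28 145] [433.1  52.3] [-0.164  -0.0697  0.053 ]
[409  46  24  12 124] [421.5  50.5] [-0.1535 -0.1008  0.053 ]
[193 126  21  26 422] [202.2 138.8] [ 0.5095 -0.3241  0.053 ]
[219 149  18  22 301] [227.2 159.7] [ 0.5295 -0.2259  0.053 ]
[  3 166  58  45 649] [ 31.1 187.5] [ 0.8506 -0.5044  0.053 ]
[245 168  18  23 313] [253.5 178.9] [ 0.5421 -0.1371  0.053 ]
[  0 177  47  43 558] [ 21.7 200. ] [ 0.8847 -0.4868  0.053 ]
[346 184  19  23 336] [354.7 195.1] [0.4526 0.0655 0.053 ]
[  0 197  32  33 393] [ 13.8 214.5] [ 0.9186 -0.4624  0.053 ]
[395 196  20  24 357] [404.8 207.1] [0.4206 0.1662 0.053 ]
[ 182  207   32   53 1279] [197.8 233.4] [ 0.7273 -0.123   0.053 ]
[ 47 217  49  41 810] [ 71.3 237.1] [ 0.8845 -0.3158  0.053 ]
[ 70 234  50  42 826] [ 95.  254.9] [ 0.8845 -0.2417  0.053 ]
[411 234  22  25 411] [422.2 246.4] [0.4923 0.2439 0.053 ]
[ 95 251  50  45 854] [119.8 27
[... 1993 characters left out ...]
 [0.5907 0.3082 0.053 ]
[ 526  147   34   93 1898] [546.  192.6] [ 0.5571 -0.5493  0.053 ]
[169 167  19  18 257] [177.9 175.1] [0.5938 0.2199 0.053 ]
[341 192  18  17 246] [349.3 200. ] [ 0.5418 -0.136   0.053 ]
[383 198  19  18 253] [392.3 206.2] [ 0.5288 -0.2255  0.053 ]
[426 202  23  22 394] [436.6 212.3] [ 0.516  -0.3178  0.053 ]
[157 216  19  18 256] [166.1 224.4] [0.4916 0.2427 0.053 ]
[244 236  17  17 228] [252.3 243.6] [0.4518 0.0653 0.053 ]
[195 251  17  17 237] [203.3 258.9] [0.4207 0.1656 0.053 ]
pocket top [0.62471626 0.11844217 0.037     ]
pocket top [0.5533344  0.04230944 0.037     ]
pocket scene [0.55938609 0.04638956 0.037     ]
pocket scene [0.62955053 0.12309799 0.037     ]
```

Run:
```python
from h import *
E=np.array([[.5945,.2205],[.492,.2433],[.4206,.1659],[.4522,.0654]])
f=lambda p:(p[:2]+p[3]*np.c_[np.cos(p[2]+np.radians([90,150,210,270])),np.sin(p[2]+np.radians([90,150,210,270]))]-E).ravel()
s=least_squares(f,[.5234,.143,-.74,.105]);p=s.x;print(p,np.degrees(p[2]),s.fun.round(4))
p[3]=.105
pk=[p[:2]+.105*np.array([np.cos(p[2]+np.radians(a)),np.sin(p[2]+np.radians(a))]) for a in(-30,30)];print(pk)
for n in C: print(n,proj(n,[[*q,.037] for q in pk]),proj(n,[[*p[:2],.112]]))
# warmer box overlay
phi=np.radians(67.9)
for n in C:
    a=cv2.imread(f"pics/{n}0.png"); x0,y0,w,hh=(85,115,85,110) if n=="top" else (380,255,120,110)
    k=5 
    b=cv2.resize(cv2.convertScaleAbs(a,alpha=1.8)[y0:y0+hh,x0:x0+w],None,fx=k,fy=k,interpolation=cv2.INTER_CUBIC)
    u=np.array([np.cos(phi),np.sin(phi)]);v=np.array([-u[1],u[0]])
    P=[[*(p[:2]+u*d+v*s),z] for z in(0.0,.108) for d,s in((.18,-.085),(.18,.085),(.23,.085),(.23,-.085))]
    q=proj(n,P); print(n,q.round(1).tolist()); q=((q-[x0,y0]+.5)*k).astype(int)
    cv2.imwrite(f"pics/w_{n}.png",b)
    for i in(0,4): cv2.polylines(b,[q[i:i+4]],True,(255,0,0),1)
    cv2.imwrite(f"pics/wo_{n}.png",b)
```

```text
[ 0.52338242  0.14294577 -0.74305159  0.10523731] -42.57372029103595 [ 0.0001 -0.0001 -0.0001  0.0001  0.0001 -0.     -0.      0.    ]
[array([0.55482766, 0.04276494]), array([0.62586417, 0.12008773])]
scene [[317.25228896 224.37995372]
 [328.50386176 264.94733366]] [[371.08444831 211.57870988]]
top [[263.40245887 194.50267701]
 [226.83848743 161.06675309]] [[211.35335214 206.92152542]]
scene [[386.8, 336.5], [459.4, 295.3], [478.6, 315.1], [404.7, 358.9], [394.2, 301.9], [472.4, 259.5], [493.6, 279.8], [414.0, 325.1]]
top [[156.3, 143.8], [125.4, 215.7], [104.1, 207.1], [135.2, 135.3], [143.9, 133.2], [109.5, 212.8], [85.9, 203.2], [120.6, 123.8]]
```

View pics/wo_top.png

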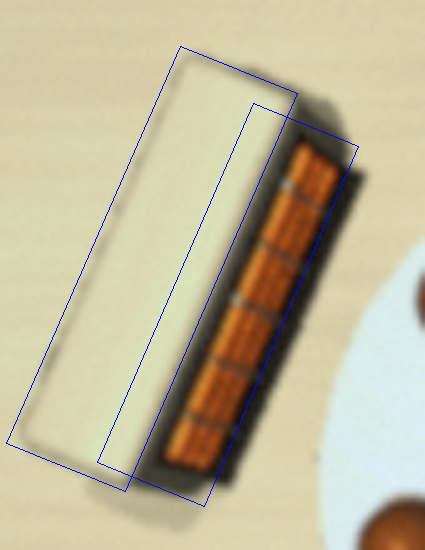

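View pics/wo_scene.png

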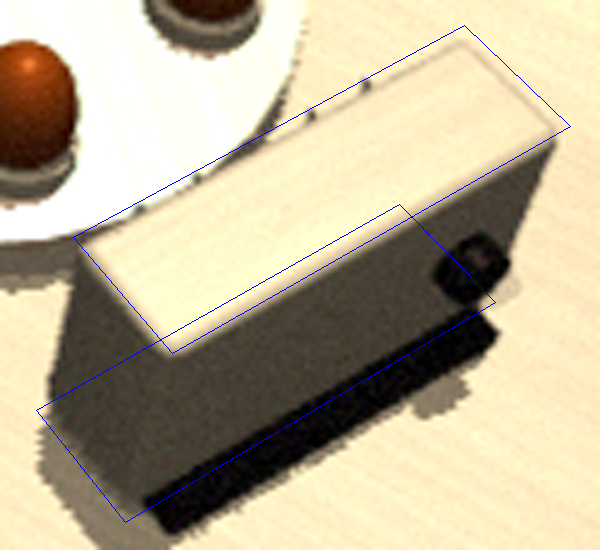

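```bash
cat > d.py <<'E'
import sys,numpy as np
from station import r
# usage: x y z yaw(tool x, deg): remaining delta in tool axes (fractions), turn in full-scale fraction about tool z
x,y,z,yaw=map(float,sys.argv[1:5]); s=r.sense(); R=s["ee_rot"]
d=R.T@(np.array([x,y,z])-s["tcp_pos"]); cy=np.degrees(np.arctan2(R[1,0],R[0,0]))
t=(yaw-cy+180)%360-180
c,n=np.cos(np.radians(yaw)),np.sin(np.radians(yaw)); Rt=np.array([[c,n,0],[n,-c,0],[0,0,-1]])
from scipy.spatial.transform import Rotation as Ro
print("t",s["time_s"],"tcp",s["tcp_pos"].round(4),"yaw",cy.round(2),"F",s["wrist_force"].round(1),"w",round(s["gripper_width"]*87,1),"j",s["joints"].round(0))
print("shift/100mm",(d*10).round(3),"turnvec/45",(Ro.from_matrix(R.T@Rt).as_rotvec(degrees=True)/45).round(3),"yawdelta",round(t,2))
E
python3 -m crank '[[-1,[0.31,0.34,0],[0,0,0]],[-1,[0.31,0.34,0],[0,0,0]],[-1,[0.31,0.34,0],[0,0,0]],[-1,[0.31,0.34,0],[0,0,0]],[-1,[0.31,0.34,0],[0,0,0]],[-1,[0.31,0.34,0],[0,0,0]],[-1,[0.31,0.34,0],[0,0,0]],[-1,[0.31,0.34,0],[0,0,0]]]'; python3 d.py .542 -.1365 .2 -98.2
```

```text
time_s: 0.9
tcp_pos: [0.3341, 0.2712, 0.2224]
ee_rot: [[0.963, -0.269, -0.0], [-0.269, -0.963, -0.0], [-0.0, 0.0, -1.0]]
wrist_force: [0.3, 0.1, 1.0]
gripper_width: 1.0
t 0.9 tcp [0.3341 0.2712 0.2224] yaw -15.6 F [0.3 0.1 1. ] w 87.0 j [ 61.   3. -25.  -0. -62.  14.]
shift/100mm [3.098 3.368 0.224] turnvec/45 [0.    0.    1.836] yawdelta -82.6
```

```bash
python3 -m crank '[[-1,[0.34,0.37,0.02],[0,0,0]],[-1,[0.34,0.36,0.02],[0,0,0]],[-1,[0.34,0.36,0.02],[0,0,0]],[-1,[0.34,0.36,0.02],[0,0,0]],[-1,[0.34,0.36,0.02],[0,0,0]],[-1,[0.34,0.36,0.02],[0,0,0]],[-1,[0.34,0.36,0.02],[0,0,0]],[-1,[0.34,0.36,0.02],[0,0,0]]]' >/dev/null; python3 -m crank '[[-1,[0.3,0.4,0],[0,0,0.18]],[-1,[0,0,0],[0,0,0.18]],[-1,[0,0,0],[0,0,0.18]],[-1,[0,0,0],[0,0,0.18]],[-1,[0,0,0],[0,0,0.18]],[-1,[0,0,0],[0,0,0.18]],[-1,[0,0,0],[0,0,0.18]],[-1,[0,0,0],[0,0,0.18]]]' >/dev/null; python3 d.py .542 -.1365 .14 -98.2
```

```text
t 2.5 tcp [ 0.5356 -0.1248  0.206 ] yaw -80.78 F [ 0.   0.5 -0.1] w 87.2 j [  4.  16. -12.  -0. -63.   5.]
shift/100mm [ 0.126 -0.045  0.66 ] turnvec/45 [0.001 0.    0.387] yawdelta -17.42
```

```bash
python3 -m crank '[[-1,[0.126,-0.045,0],[0,0,0.19]],[-1,[0,0,0.1],[0,0,0.19]],[-1,[0,0,0.25],[0,0,0]],[-1,[0,0,0.2],[0,0,0]],[-1,[0,0,0.1],[0,0,0]],[-1,[0,0,0],[0,0,0]],[-1,[0,0,0],[0,0,0]]]' >/dev/null; python3 d.py .542 -.1365 .042 -98.2
python3 - <<'E'
from station import r
import cv2
a=r.capture("scene")["img"][110:230,170:330];b=r.capture("top")["img"][130:270,290:470]
cv2.imwrite("pics/g1.png",cv2.resize(cv2.convertScaleAbs(a,alpha=1.6),None,fx=4.5,fy=4.5));cv2.imwrite("pics/g2.png",cv2.resize(cv2.convertScaleAbs(b,alpha=1.6),None,fx=4,fy=4))
E
```

```text
t 3.2 tcp [ 0.543  -0.1366  0.1421] yaw -97.51 F [0.4 0.3 0.4] w 86.9 j [  2.  20. -15.   0. -55. -10.]
shift/100mm [-0.     0.011  1.001] turnvec/45 [-0.001 -0.     0.015] yawdelta -0.69
```

View pics/g1.png

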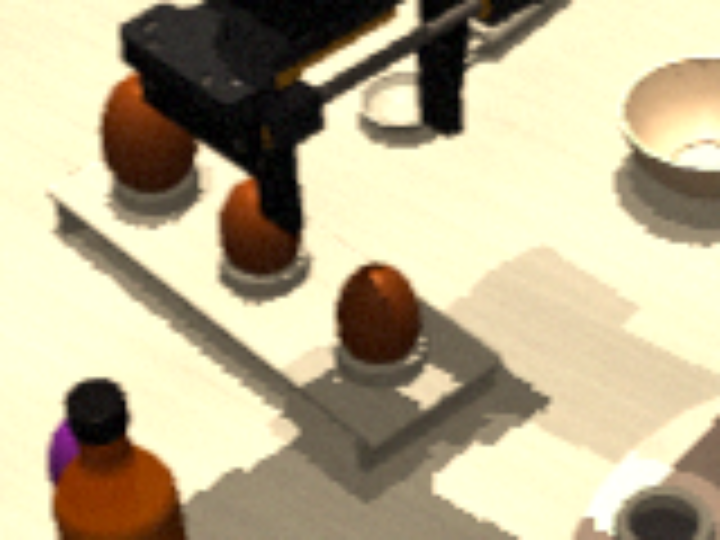

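View pics/g2.png

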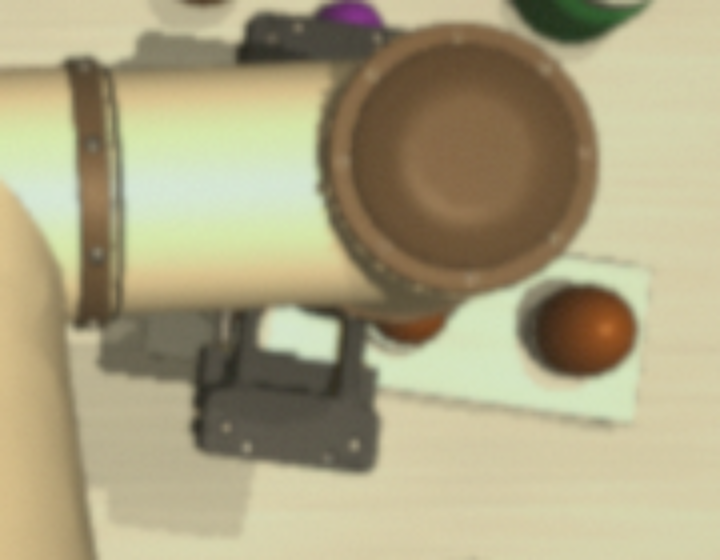

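The jaws straddle the near hen's egg, seen at scene (253,179), and sit across the rack. Next I lower.

```bash
python3 -m crank '[[-1,[0,0.01,0.25],[0,0,0.015]],[-1,[0,0,0.25],[0,0,0]],[-1,[0,0,0.25],[0,0,0]],[-1,[0,0,0.15],[0,0,0]],[-1,[0,0,0.08],[0,0,0]],[-1,[0,0,0],[0,0,0]],[-1,[0,0,0],[0,0,0]]]' >/dev/null; python3 d.py .542 -.1365 .042 -98.2
```

```text
t 4.0 tcp [ 0.5425 -0.1364  0.0446] yaw -98.19 F [0.6 0.3 0.3] w 87.1 j [  2.  27. -21.   0. -42. -11.]
shift/100mm [0.001 0.005 0.026] turnvec/45 [-0.003  0.     0.   ] yawdelta -0.01
```

```bash
python3 -m crank '[[-1,[0,0.005,0.025],[0,0,0]],[0.2,[0,0,0],[0,0,0]],[1,[0,0,0],[0,0,0]],[1,[0,0,0],[0,0,0]],[1,[0,0,0],[0,0,0]],[1,[0,0,0],[0,0,0]],[1,[0,0,0],[0,0,0]],[1,[0,0,0],[0,0,0]]]'; python3 d.py .542 -.1365 .042 -98.2
```

```text
time_s: 4.8
tcp_pos: [0.5425, -0.1364, 0.0416]
ee_rot: [[-0.142, -0.99, 0.003], [-0.99, 0.142, -0.0], [-0.0, -0.003, -1.0]]
wrist_force: [0.3, -0.9, 0.3]
gripper_width: 0.467
t 4.8 tcp [ 0.5425 -0.1364  0.0416] yaw -98.17 F [ 0.3 -0.9  0.3] w 40.6 j [  3.  27. -22.   0. -41. -11.]
shift/100mm [ 0.002  0.005 -0.004] turnvec/45 [-0.004  0.     0.001] yawdelta -0.03
```

```bash
python3 -m crank '[[1,[0,0,-0.05],[0,0,0]],[1,[0,0,-0.15],[0,0,0]],[1,[0,0,-0.25],[0,0,0]],[1,[0,0,-0.25],[0,0,0]],[1,[0,0,-0.25],[0,0,0]],[1,[0,0,-0.1],[0,0,0]],[1,[0,0,0],[0,0,0]]]' >/dev/null; python3 d.py .5548 -.0428 .15 -72.6
python3 - <<'E'
from station import r
import cv2
a=r.capture("scene")["img"][70:230,170:370]
cv2.imwrite("pics/g3.png",cv2.resize(cv2.convertScaleAbs(a,alpha=1.6),None,fx=3.7,fy=3.7))
E
```

```text
t 5.5 tcp [ 0.5415 -0.1362  0.1474] yaw -98.21 F [ 0.3  0.3 -1.1] w 40.5 j [  3.  19. -15.  -0. -55. -11.]
shift/100mm [-0.944  0.002 -0.025] turnvec/45 [-0.004 -0.    -0.569] yawdelta 25.61
```

View pics/g3.png

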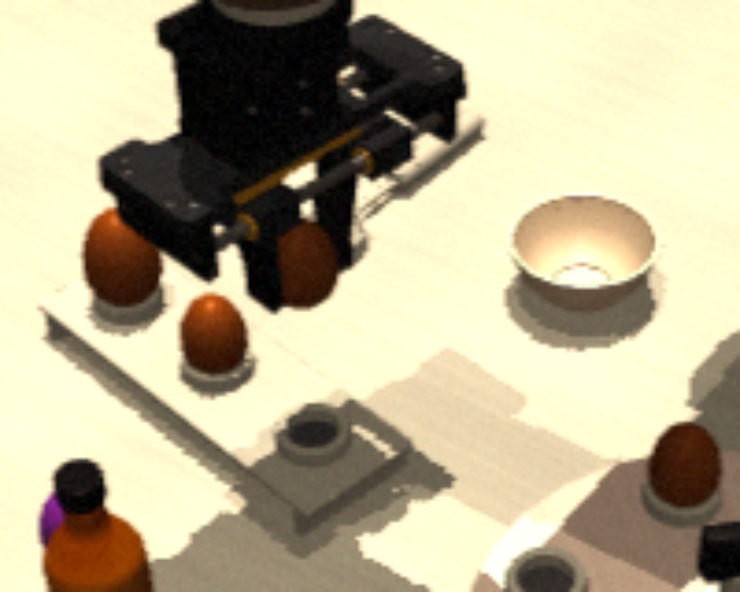

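```bash
python3 d.py .5548 .0428 .15 -72.6
```

```text
t 5.55 tcp [ 0.5406 -0.1361  0.1459] yaw -98.23 F [-1.3  0.4 -0.9] w 40.0 j [  3.  19. -15.  -0. -55. -11.]
shift/100mm [-1.791  0.115 -0.04 ] turnvec/45 [ 0.     0.001 -0.57 ] yawdelta 25.63
```

```bash
python3 -m crank '[[1,[-0.1,0,0],[0,0,0]],[1,[-0.29,0.02,0],[0,0,0]],[1,[-0.35,0.03,0],[0,0,0]],[1,[-0.35,0.03,0],[0,0,0]],[1,[-0.3,0.02,0],[0,0,0]],[1,[-0.25,0.015,0],[0,0,0]],[1,[-0.15,0,0],[0,0,-0.07]],[1,[0,0,0],[0,0,-0.1]]]' >/dev/null;python3 -m crank '[[1,[0,0,0],[0,0,-0.1]],[1,[0,0,0],[0,0,-0.1]],[1,[0,0,0],[0,0,-0.1]],[1,[0,0,0],[0,0,-0.1]],[1,[0,0,0],[0,0,0]],[1,[0,0,0],[0,0,0]]]' >/dev/null; python3 d.py .5548 .0428 .15 -72.6;  python3 - <<'E'
from station import r
import cv2
a=r.capture("scene")["img"][100:300,230:480]
cv2.imwrite("pics/g4.png",cv2.resize(cv2.convertScaleAbs(a,alpha=1.6),None,fx=3,fy=3))
a=r.capture("top")["img"][110:290,100:330]
cv2.imwrite("pics/g5.png",cv2.resize(cv2.convertScaleAbs(a,alpha=1.6),None,fx=3.3,fy=3.3))
E
python3 d.py .5548 .0428 .15 -72.6
```

```text
t 6.95 tcp [0.5545 0.0428 0.1449] yaw -72.64 F [ 0.1  0.8 -0.4] w 40.7 j [ 21.  19. -16.  -0. -55.  -4.]
shift/100mm [ 0.    -0.003 -0.051] turnvec/45 [ 0.003  0.    -0.001] yawdelta 0.04
t 7.05 tcp [0.5548 0.0427 0.1454] yaw -72.61 F [-0.2  0.5 -0.4] w 40.4 j [ 21.  19. -16.  -0. -55.  -4.]
shift/100mm [-0.001  0.    -0.046] turnvec/45 [ 0.002  0.    -0.   ] yawdelta 0.01
```

View pics/g4.png

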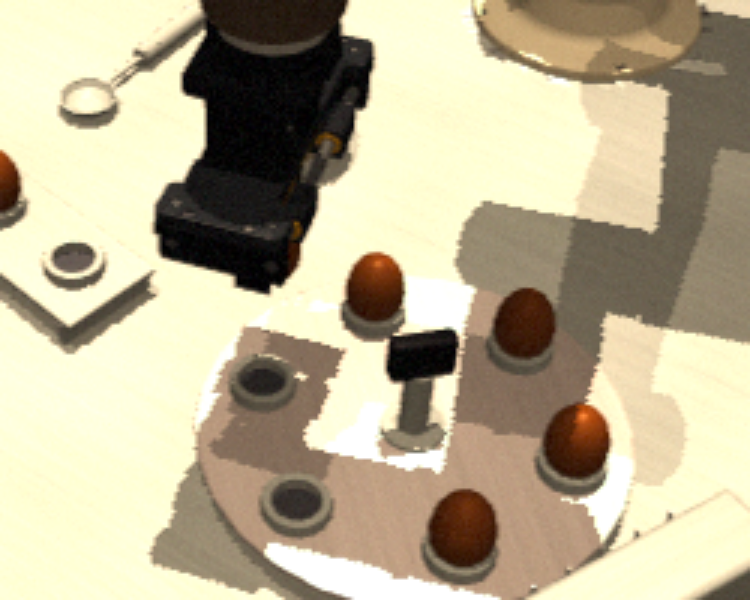

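View pics/g5.png

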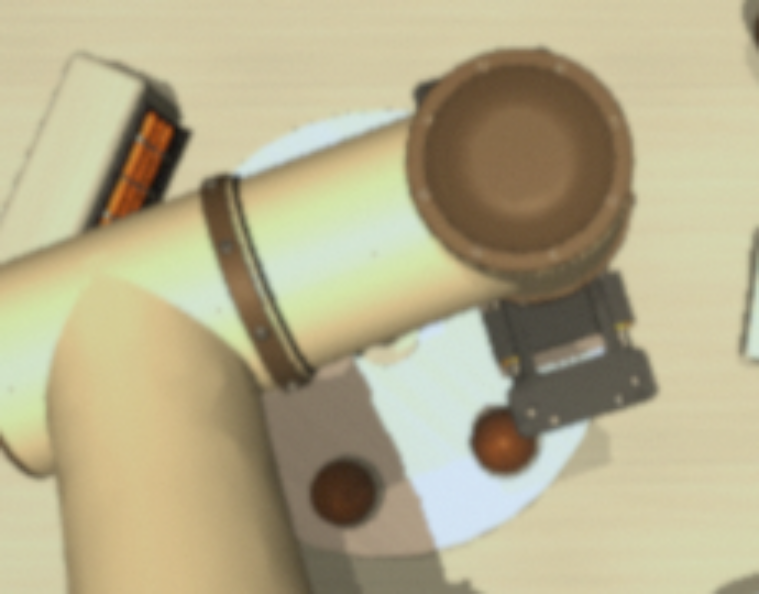

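```bash
python3 -m crank '[[1,[0,0,0.2],[0,0,0]],[1,[0,0,0.25],[0,0,0]],[1,[0,0,0.25],[0,0,0]],[1,[0,0,0.14],[0,0,0]],[1,[0,0,0.06],[0,0,0]],[1,[0,0,0.02],[0,0,0]],[1,[0,0,0],[0,0,0]],[1,[0,0,0],[0,0,0]]]' >/dev/null; python3 d.py .5548 .0428 .042 -72.6
```

```text
t 7.85 tcp [0.5559 0.0427 0.055 ] yaw -72.56 F [ 0.4  0.6 -1.6] w 40.7 j [ 21.  26. -21.   0. -43.  -4.]
shift/100mm [-0.004  0.01   0.13 ] turnvec/45 [-0.002 -0.     0.001] yawdelta -0.04
```

```bash
python3 - <<'E'
from station import r
import cv2
a=r.capture("scene")["img"][170:270,270:400]
cv2.imwrite("pics/g6.png",cv2.resize(cv2.convertScaleAbs(a,alpha=2),None,fx=5.8,fy=5.8,interpolation=cv2.INTER_CUBIC))
E
python3 d.py .5548 .0428 .042 -72.6
```

```text
t 7.9 tcp [0.5558 0.0427 0.055 ] yaw -72.56 F [-0.3 -0.3 -0. ] w 40.3 j [ 21.  26. -21.   0. -43.  -4.]
shift/100mm [-0.004  0.01   0.13 ] turnvec/45 [-0.002  0.     0.001] yawdelta -0.04
```

View pics/g6.png

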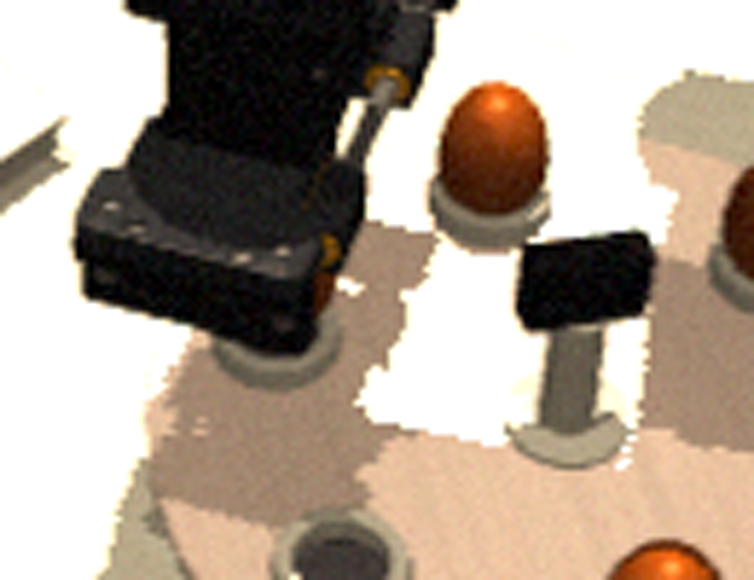

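```bash
python3 -m crank '[[1,[0,0.01,0.03],[0,0,0]],[1,[0,0,0.03],[0,0,0]],[1,[0,0,0.02],[0,0,0]],[1,[0,0,0],[0,0,0]],[1,[0,0,0],[0,0,0]]]' ; python3 d.py .5548 .0428 .042 -72.6; python3 -m crank '[[1,[0,0,0.02],[0,0,0]],[1,[0,0,0],[0,0,0]],[1,[0,0,0],[0,0,0]]]' | tail -2;python3 d.py .5548 .0428 .042 -72.6
```

```text
time_s: 8.4
tcp_pos: [0.5542, 0.0422, 0.0459]
ee_rot: [[0.3, -0.954, -0.0], [-0.954, -0.3, -0.0], [0.0, 0.0, -1.0]]
wrist_force: [0.5, 0.5, -0.4]
gripper_width: 0.465
t 8.4 tcp [0.5542 0.0422 0.0459] yaw -72.55 F [ 0.5  0.5 -0.4] w 40.5 j [ 21.  26. -22.   0. -42.  -4.]
shift/100mm [-0.004 -0.007  0.039] turnvec/45 [ 0.    -0.     0.001] yawdelta -0.05
wrist_force: [0.6, -0.0, -0.8]
gripper_width: 0.467
t 8.7 tcp [0.5542 0.0422 0.044 ] yaw -72.56 F [ 0.6 -0.  -0.8] w 40.6 j [ 21.  27. -22.  -0. -42.  -4.]
shift/100mm [-0.004 -0.008  0.02 ] turnvec/45 [ 0.    -0.     0.001] yawdelta -0.04
```

```bash
python3 -m crank '[[1,[0,0,0.01],[0,0,0]],[1,[0,0,0],[0,0,0]],[1,[0,0,0],[0,0,0]]]' >/dev/null;python3 d.py .5548 .0428 .042 -72.6;  python3 -m crank '[[1,[0,0,0.01],[0,0,0]],[1,[0,0,0],[0,0,0]],[1,[0,0,0],[0,0,0]]]' >/dev/null;python3 d.py .5548 .0428 .042 -72.6
```

```text
t 9.0 tcp [0.5543 0.0422 0.0431] yaw -72.55 F [ 0.8  0.2 -0.2] w 40.7 j [ 21.  27. -22.   0. -41.  -4.]
shift/100mm [-0.004 -0.007  0.011] turnvec/45 [-0.    -0.     0.001] yawdelta -0.05
t 9.3 tcp [0.5546 0.0423 0.0423] yaw -72.55 F [0.3 0.1 1.4] w 40.7 j [ 21.  27. -22.   0. -41.  -4.]
shift/100mm [-0.004 -0.003  0.003] turnvec/45 [-0.001 -0.     0.001] yawdelta -0.05
```

```bash
python3 -m crank '[[0,[0,0,0],[0,0,0]],[-0.5,[0,0,0],[0,0,0]],[-0.8,[0,0,0],[0,0,0]],[-0.8,[0,0,0],[0,0,0]],[-0.8,[0,0,0],[0,0,0]]]' >/dev/null;python3 d.py .5546 .0423 .15 -72.6; python3 -m crank '[[-0.8,[0,0,-0.1],[0,0,0]],[-0.8,[0,0,-0.25],[0,0,0]],[-1,[0,0,-0.3],[0,0,0]],[-1,[0,0,-0.3],[0,0,0]],[-1,[0,0,-0.2],[0,0,0]],[-1,[0,0,0],[0,0,0]]]' >/dev/null;python3 d.py .529 -.2257 .15 -98.2
python3 - <<'E'
from station import r
import cv2
a=r.capture("scene")["img"][120:320,230:480]
cv2.imwrite("pics/g7.png",cv2.resize(cv2.convertScaleAbs(a,alpha=1.6),None,fx=3,fy=3))
E
```

```text
t 9.8 tcp [0.5541 0.0421 0.042 ] yaw -72.56 F [-0.4  0.9 -0.7] w 67.7 j [ 21.  27. -22.  -0. -41.  -4.]
shift/100mm [ 0.    -0.005 -1.08 ] turnvec/45 [0.    0.    0.001] yawdelta -0.04
t 10.4 tcp [0.5564 0.0427 0.1614] yaw -72.52 F [0.2 0.3 0.5] w 86.4 j [ 21.  18. -15.   0. -57.  -4.]
shift/100mm [2.478 1.069 0.106] turnvec/45 [-0.011  0.002  0.571] yawdelta -25.68
```

View pics/g7.png

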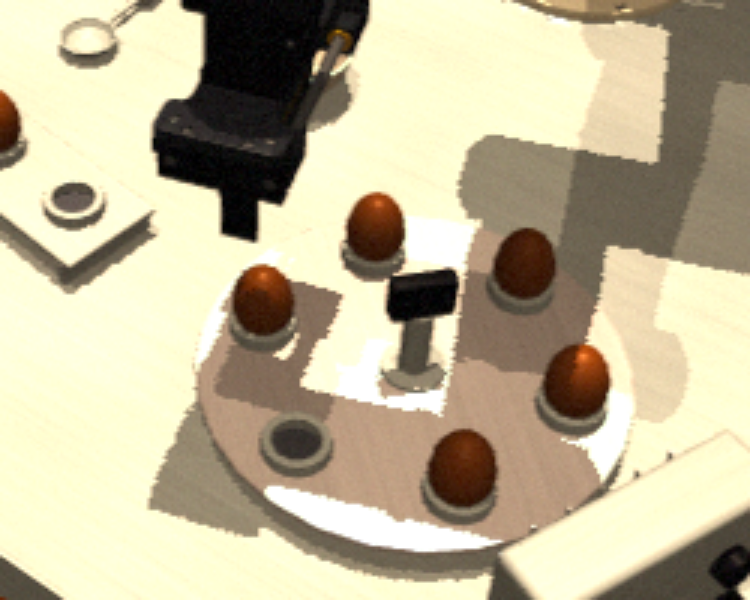

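The first egg stands upright in its pocket at scene (317,221). Next is the second hen's egg, the middle one on the rack.

```bash
python3 -m crank '[[-1,[0.35,0.15,0],[0,0,0]],[-1,[0.35,0.15,0],[0,0,0]],[-1,[0.35,0.15,0],[0,0,0]],[-1,[0.35,0.15,0],[0,0,0]],[-1,[0.35,0.15,0],[0,0,0]],[-1,[0.35,0.15,0],[0,0,0]],[-1,[0.35,0.16,0],[0,0,0]],[-1,[0,0,0],[0,0,0.1]]]' >/dev/null;python3 -m crank '[[-1,[0,0,0],[0,0,0.15]],[-1,[0,0,0],[0,0,0.15]],[-1,[0,0,0],[0,0,0.12]],[-1,[0,0,0],[0,0,0.05]],[-1,[0,0,0],[0,0,0]],[-1,[0,0,0],[0,0,0]]]' >/dev/null;python3 d.py .529 -.2257 .15 -98.2
python3 - <<'E'
from station import r
import cv2
a=r.capture("scene")["img"][60:240,170:400]
cv2.imwrite("pics/g8.png",cv2.resize(cv2.convertScaleAbs(a,alpha=1.6),None,fx=3.3,fy=3.3))
E
```

```text
t 11.85 tcp [ 0.526  -0.2232  0.1562] yaw -98.16 F [-0.5 -0.1  0.2] w 86.9 j [ -7.  20. -13.  -0. -57.  -1.]
shift/100mm [ 0.021 -0.033  0.062] turnvec/45 [0.002 0.    0.001] yawdelta -0.04
```

View pics/g8.png

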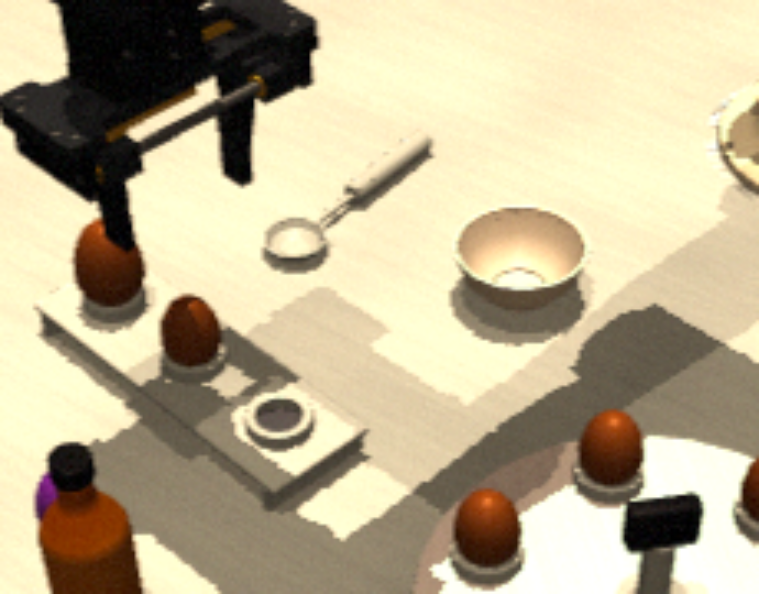

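```bash
python3 -m crank '[[-1,[0.02,-0.03,0.1],[0,0,0]],[-1,[0,0,0.3],[0,0,0]],[-1,[0,0,0.3],[0,0,0]],[-1,[0,0,0.25],[0,0,0]],[-1,[0,0,0.12],[0,0,0]],[-1,[0,0,0.03],[0,0,0]],[-1,[0,0,0],[0,0,0]],[-1,[0,0,0],[0,0,0]]]' >/dev/null; python3 d.py .529 -.2257 .042 -98.2
```

```text
t 12.7 tcp [ 0.5302 -0.2259  0.0483] yaw -98.18 F [-0.1  0.1  1. ] w 87.1 j [ -7.  28. -19.   0. -43.  -1.]
shift/100mm [-0.001  0.013  0.063] turnvec/45 [-0.003 -0.     0.   ] yawdelta -0.02
```

```bash
python3 -m crank '[[-1,[0,0.01,0.06],[0,0,0]],[-1,[0,0,0],[0,0,0]],[0.2,[0,0,0],[0,0,0]],[1,[0,0,0],[0,0,0]],[1,[0,0,0],[0,0,0]],[1,[0,0,0],[0,0,0]],[1,[0,0,0],[0,0,0]],[1,[0,0,0],[0,0,0]]]'>/dev/null; python3 d.py .529 -.2257 .042 -98.2;python3 -m crank '[[1,[0,0,0],[0,0,0]],[1,[0,0,-0.05],[0,0,0]],[1,[0,0,-0.15],[0,0,0]],[1,[0,0,-0.25],[0,0,0]],[1,[0,0,-0.25],[0,0,0]],[1,[0,0,-0.25],[0,0,0]],[1,[0,0,-0.1],[0,0,0]],[1,[0,0,0],[0,0,0]]]' >/dev/null; python3 d.py .6259 .1201 .15 -98.2;  python3 d.py .6259 .1201 .15 -12.6
```

```text
t 13.5 tcp [ 0.5283 -0.2256  0.0411] yaw -98.21 F [-0.  -0.2  0.1] w 47.1 j [ -7.  28. -19.   0. -42.  -1.]
shift/100mm [ 0.    -0.007 -0.009] turnvec/45 [-0. -0. -0.] yawdelta 0.01
t 14.3 tcp [ 0.5288 -0.2256  0.1475] yaw -98.21 F [-0.7  0.4 -1.3] w 40.7 j [ -7.  21. -13.  -0. -56.  -1.]
shift/100mm [-3.561 -0.468 -0.023] turnvec/45 [-0.004  0.    -0.   ] yawdelta 0.01
t 14.3 tcp [ 0.5288 -0.2256  0.1475] yaw -98.21 F [-0.7  0.4 -1.3] w 40.7 j [ -7.  21. -13.  -0. -56.  -1.]
shift/100mm [-3.561 -0.468 -0.023] turnvec/45 [-0.003 -0.003 -1.902] yawdelta 85.61
```

```bash
python3 -m crank '[[1,[-0.15,-0.02,0],[0,0,0]],[1,[-0.3,-0.04,0],[0,0,0]],[1,[-0.37,-0.05,0],[0,0,0]],[1,[-0.4,-0.05,0],[0,0,0]],[1,[-0.4,-0.05,0],[0,0,0]],[1,[-0.4,-0.05,0],[0,0,0]],[1,[-0.4,-0.05,0],[0,0,0]],[1,[-0.4,-0.05,0],[0,0,0]]]' >/dev/null;python3 -m crank '[[1,[-0.35,-0.05,0],[0,0,0]],[1,[-0.25,-0.04,0],[0,0,0]],[1,[-0.14,-0.02,0],[0,0,-0.1]],[1,[0,0,0],[0,0,-0.15]],[1,[0,0,0],[0,0,-0.18]],[1,[0,0,0],[0,0,-0.18]],[1,[0,0,0],[0,0,-0.18]],[1,[0,0,0],[0,0,-0.18]]]' >/dev/null;python3 -m crank '[[1,[0,0,0],[0,0,-0.18]],[1,[0,0,0],[0,0,-0.18]],[1,[0,0,0],[0,0,-0.18]],[1,[0,0,0],[0,0,-0.18]],[1,[0,0,0],[0,0,-0.15]],[1,[0,0,0],[0,0,-0.06]],[1,[0,0,0],[0,0,0]],[1,[0,0,0],[0,0,0]]]' >/dev/null;  python3 d.py .6259 .1201 .15 -12.6;  python3 - <<'E'
from station import r
import cv2
a=r.capture("scene")["img"][120:320,230:480]
cv2.imwrite("pics/g9.png",cv2.resize(cv2.convertScaleAbs(a,alpha=1.6),None,fx=3,fy=3))
E
```

```text
t 16.7 tcp [0.6247 0.1204 0.1445] yaw -12.75 F [ 0.3  0.7 -1.3] w 40.7 j [ 25.  27.  -4.  -0. -60.  52.]
shift/100mm [ 0.012  0.001 -0.055] turnvec/45 [ 0.002  0.003 -0.003] yawdelta 0.15
```

View pics/g9.png

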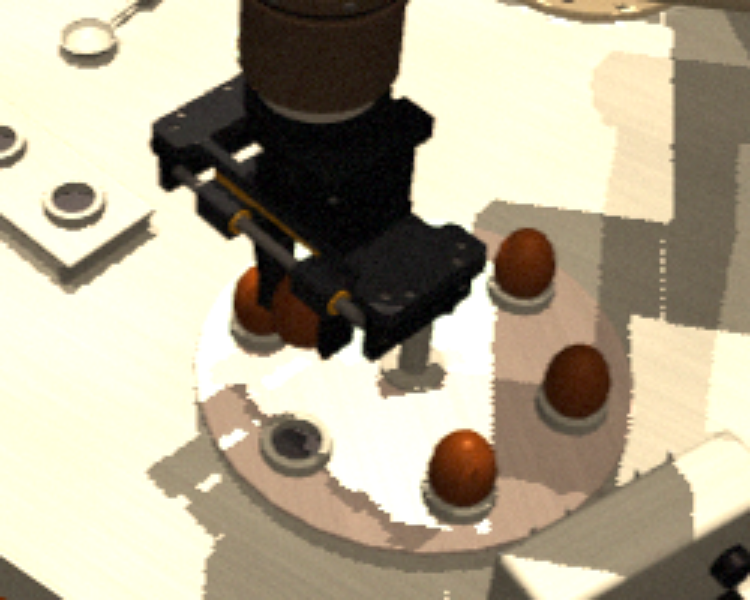

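```bash
python3 -m crank '[[1,[0.01,0,0.2],[0,0,0]],[1,[0,0,0.25],[0,0,0]],[1,[0,0,0.25],[0,0,0]],[1,[0,0,0.14],[0,0,0]],[1,[0,0,0.06],[0,0,0]],[1,[0,0,0],[0,0,0]],[1,[0,0,0],[0,0,0]]]' >/dev/null; python3 d.py .6259 .1201 .042 -12.6;  python3 - <<'E'
from station import r
import cv2
a=r.capture("scene")["img"][170:290,270:420]
cv2.imwrite("pics/g10.png",cv2.resize(cv2.convertScaleAbs(a,alpha=2),None,fx=5,fy=5,interpolation=cv2.INTER_CUBIC))
E
```

```text
t 17.45 tcp [0.6274 0.1202 0.0571] yaw -12.69 F [1.2 0.3 0.1] w 40.4 j [ 25.  32.  -9.   0. -49.  52.]
shift/100mm [-0.015  0.004  0.151] turnvec/45 [-0.001 -0.002 -0.002] yawdelta 0.09
```

View pics/g10.png

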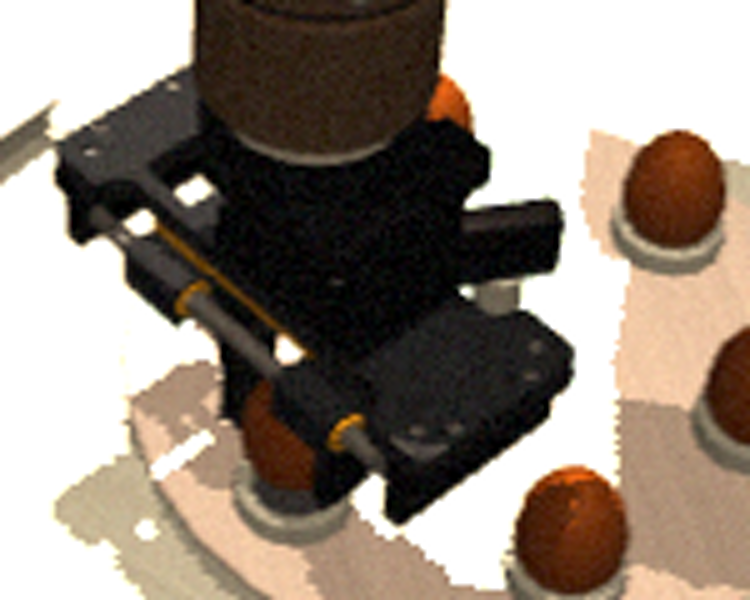

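```bash
python3 -m crank '[[1,[-0.01,0,0.04],[0,0,0]],[1,[0,0,0.04],[0,0,0]],[1,[0,0,0.03],[0,0,0]],[1,[0,0,0],[0,0,0]],[1,[0,0,0],[0,0,0]]]' >/dev/null; python3 d.py .6259 .1201 .042 -12.6; python3 -m crank '[[1,[0,0,0.015],[0,0,0]],[1,[0,0,0],[0,0,0]],[1,[0,0,0],[0,0,0]]]' >/dev/null;python3 d.py .6259 .1201 .042 -12.6
```

```text
t 18.0 tcp [0.6256 0.12   0.0449] yaw -12.7 F [ 0.3  0.5 -1.1] w 39.9 j [ 25.  33. -10.   0. -48.  52.]
shift/100mm [ 0.003 -0.001  0.029] turnvec/45 [ 0.     0.    -0.002] yawdelta 0.1
t 18.3 tcp [0.6256 0.1201 0.0436] yaw -12.7 F [ 0.9 -0.7 -0.5] w 40.7 j [ 25.  33. -10.  -0. -47.  52.]
shift/100mm [ 0.003 -0.001  0.016] turnvec/45 [-0.    -0.    -0.002] yawdelta 0.1
```

```bash
python3 -m crank '[[1,[0,0,0.01],[0,0,0]],[1,[0,0,0],[0,0,0]],[1,[0,0,0],[0,0,0]]]' >/dev/null;python3 d.py .6259 .1201 .0415 -12.6;  python3 -m crank '[[1,[0,0,0.01],[0,0,0]],[1,[0,0,0],[0,0,0]],[1,[0,0,0],[0,0,0]]]' >/dev/null;python3 d.py .6259 .1201 .0415 -12.6
```

```text
t 18.6 tcp [0.6259 0.1202 0.0428] yaw -12.7 F [ 0.3 -0.1 -0.4] w 40.4 j [ 25.  33. -10.   0. -47.  52.]
shift/100mm [0.    0.001 0.013] turnvec/45 [-0.    -0.001 -0.002] yawdelta 0.1
t 18.9 tcp [0.6263 0.1202 0.0422] yaw -12.69 F [ 1.4 -0.1  2.5] w 40.6 j [ 25.  33. -10.   0. -47.  52.]
shift/100mm [-0.004  0.002  0.007] turnvec/45 [-0.001 -0.002 -0.002] yawdelta 0.09
```

```bash
python3 -m crank '[[0,[0,0,0],[0,0,0]],[-0.5,[0,0,0],[0,0,0]],[-0.8,[0,0,0],[0,0,0]],[-0.8,[0,0,0],[0,0,0]],[-0.8,[0,0,0],[0,0,0]]]' >/dev/null;python3 d.py .6259 .1201 .15 -12.6; python3 -m crank '[[-0.8,[0,0,-0.1],[0,0,0]],[-0.8,[0,0,-0.25],[0,0,0]],[-1,[0,0,-0.3],[0,0,0]],[-1,[0,0,-0.3],[0,0,0]],[-1,[0,0,-0.3],[0,0,0]],[-1,[0,0,-0.1],[0,0,0]],[-1,[0,0,0],[0,0,0]]]' >/dev/null;python3 d.py .5234 .1429 .18 -42.6
python3 - <<'E'
from station import r
import cv2
a=r.capture("scene")["img"][120:320,230:480]
cv2.imwrite("pics/g11.png",cv2.resize(cv2.convertScaleAbs(a,alpha=1.6),None,fx=3,fy=3))
E
```

```text
t 19.4 tcp [0.6252 0.12   0.0412] yaw -12.71 F [0.6 0.1 0.2] w 67.4 j [ 25.  33. -10.  -0. -47.  52.]
shift/100mm [ 0.005 -0.002 -1.088] turnvec/45 [ 0.001  0.001 -0.002] yawdelta 0.11
t 20.1 tcp [0.6264 0.1205 0.1791] yaw -12.7 F [ 0.7 -0.4 -0. ] w 87.2 j [ 25.  25.  -1.   0. -63.  52.]
shift/100mm [-1.054  0.008 -0.013] turnvec/45 [-0.005 -0.004  0.664] yawdelta -29.9
```

View pics/g11.png

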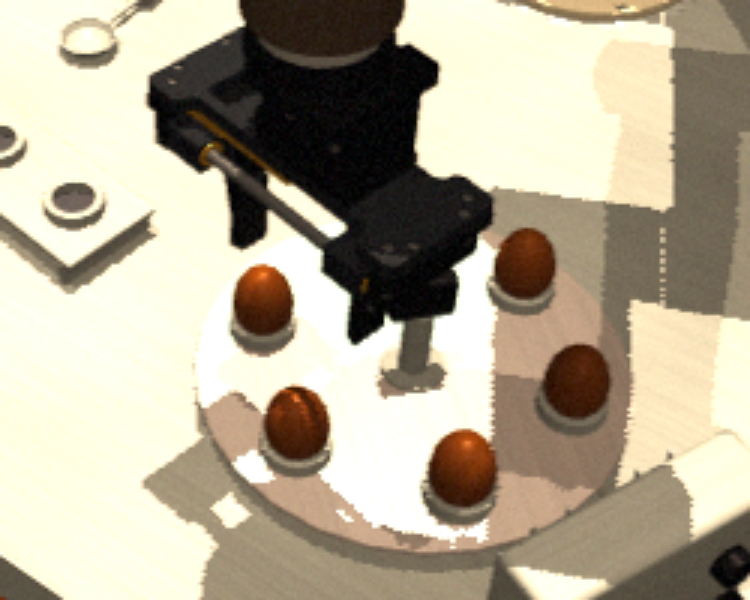

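```bash
python3 -m crank '[[-1,[-0.25,0,0],[0,0,0]],[-1,[-0.35,0,0],[0,0,0]],[-1,[-0.3,0,0],[0,0,0]],[-1,[-0.15,0.01,0],[0,0,0.1]],[-1,[0,0,0],[0,0,0.18]],[-1,[0,0,0],[0,0,0.18]],[-1,[0,0,0],[0,0,0.15]],[-1,[0,0,0],[0,0,0.05]]]' >/dev/null;python3 -m crank '[[-1,[0,0,0],[0,0,0]],[-1,[0,0,0],[0,0,0]]]' >/dev/null; python3 d.py .5234 .1429 .087 -42.6
python3 - <<'E'
from station import r
import cv2
a=r.capture("scene")["img"][120:320,230:480]
cv2.imwrite("pics/g12.png",cv2.resize(cv2.convertScaleAbs(a,alpha=1.6),None,fx=3,fy=3))
E
```

```text
t 21.15 tcp [0.5222 0.1419 0.1752] yaw -42.36 F [-0.5  1.5  0.5] w 86.8 j [ 32.  16. -15.  -0. -59.  15.]
shift/100mm [ 0.003 -0.018  0.882] turnvec/45 [0.003 0.001 0.005] yawdelta -0.24
```

View pics/g12.png

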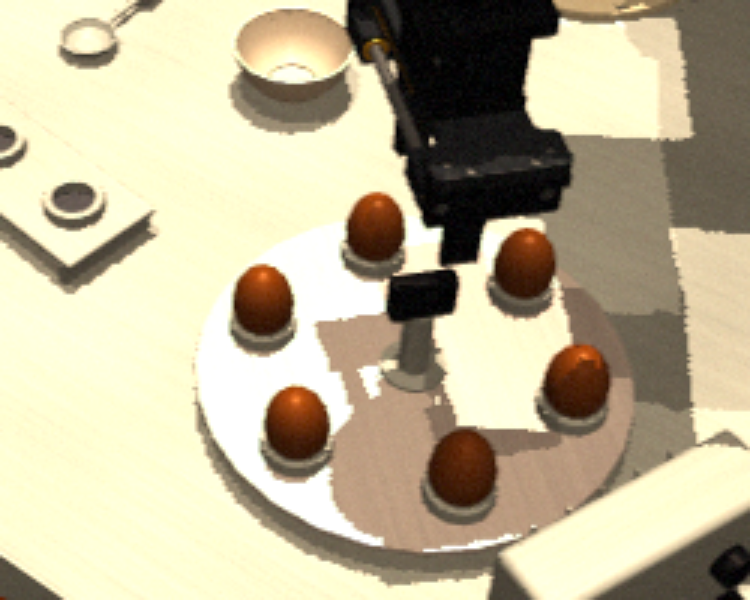

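```bash
python3 -m crank '[[-1,[0,-0.01,0.15],[0,0,0.005]],[-1,[0,0,0.25],[0,0,0]],[-1,[0,0,0.25],[0,0,0]],[-1,[0,0,0.17],[0,0,0]],[-1,[0,0,0.05],[0,0,0]],[-1,[0,0,0],[0,0,0]],[-1,[0,0,0],[0,0,0]]]' >/dev/null; python3 d.py .5234 .1429 .087 -42.6
```

```text
t 21.9 tcp [0.5242 0.1432 0.0904] yaw -42.6 F [0.3 0.4 0.1] w 86.9 j [ 32.  22. -21.   0. -47.  15.]
shift/100mm [-0.004  0.008  0.034] turnvec/45 [-0.002 -0.001 -0.   ] yawdelta 0.0
```

```bash
python3 -m crank '[[0,[0,0,0.02],[0,0,0]],[0.5,[0,0,0],[0,0,0]],[0.5,[0,0,0],[0,0,0]],[0.5,[0,0,0],[0,0,0]],[0.5,[0,0,0],[0,0,0]],[0.5,[0,0,0],[0,0,0]],[0.5,[0,0,0],[0,0,0]],[0.5,[0,0,0],[0,0,0]]]' >/dev/null; python3 d.py .5234 .1429 .087 -42.6; python3 -m crank '[[0.6,[0,0,0],[0,0,0]],[0.7,[0,0,0],[0,0,0]],[1,[0,0,0],[0,0,0]],[1,[0,0,0],[0,0,0]],[1,[0,0,0],[0,0,0]]]' >/dev/null; python3 d.py .5234 .1429 .087 -42.6;python3 -c "
from station import r;print(r.sense()['moment'])"
```

```text
t 22.7 tcp [0.5236 0.1429 0.0875] yaw -42.63 F [ 0.1 -0.1  0.8] w 31.1 j [ 32.  22. -21.  -0. -47.  15.]
shift/100mm [-0.001  0.001  0.005] turnvec/45 [ 0.     0.    -0.001] yawdelta 0.03
t 23.2 tcp [0.524  0.1433 0.0876] yaw -42.62 F [ 1.   1.3 -2. ] w 13.9 j [ 32.  22. -21.  -0. -47.  15.]
shift/100mm [-0.001  0.007  0.006] turnvec/45 [-0.001 -0.    -0.   ] yawdelta 0.02
[ 0.47668145 -0.39039563  0.02847338]
```

```bash
python3 -m crank '[[1,[0,0,0],[0,0,-0.02]],[1,[0,0,0],[0,0,-0.04]],[1,[0,0,0],[0,0,-0.06]],[1,[0,0,0],[0,0,-0.08]],[1,[0,0,0],[0,0,-0.08]],[1,[0,0,0],[0,0,-0.08]],[1,[0,0,0],[0,0,-0.06]],[1,[0,0,0],[0,0,-0.04]]]' >/dev/null; python3 d.py .5236 .1429 .0875 67.9
python3 - <<'E'
from station import r
import cv2
a=r.capture("scene")["img"][120:320,230:480]
cv2.imwrite("pics/g13.png",cv2.resize(cv2.convertScaleAbs(a,alpha=1.6),None,fx=3,fy=3))
E
```

```text
t 24.0 tcp [0.524  0.1434 0.0876] yaw -21.8 F [ 1.   2.  -2.1] w 14.1 j [ 32.  22. -21.  -0. -47.  36.]
shift/100mm [-0.002  0.006  0.001] turnvec/45 [-0.    -0.002 -1.993] yawdelta 89.7
```

View pics/g13.png

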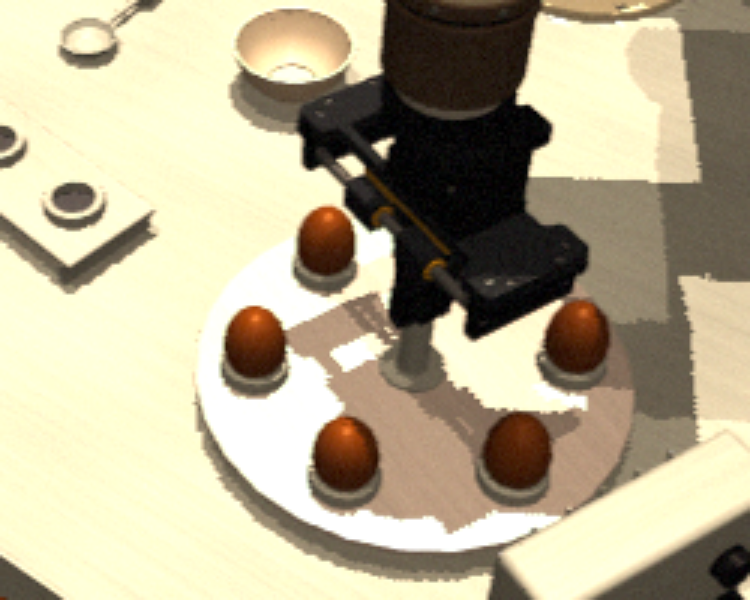

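```bash
python3 -m crank '[[1,[0,0,0],[0,0,-0.04]],[1,[0,0,0],[0,0,-0.06]],[1,[0,0,0],[0,0,-0.08]],[1,[0,0,0],[0,0,-0.08]],[1,[0,0,0],[0,0,-0.08]],[1,[0,0,0],[0,0,-0.08]],[1,[0,0,0],[0,0,-0.08]],[1,[0,0,0],[0,0,-0.08]]]' >/dev/null; python3 -m crank '[[1,[0,0,0],[0,0,-0.08]],[1,[0,0,0],[0,0,-0.08]],[1,[0,0,0],[0,0,-0.08]],[1,[0,0,0],[0,0,-0.08]],[1,[0,0,0],[0,0,-0.08]],[1,[0,0,0],[0,0,-0.08]],[1,[0,0,0],[0,0,-0.08]],[1,[0,0,0],[0,0,-0.08]]]' >/dev/null;python3 d.py .5236 .1429 .0875 67.9
```

```text
t 25.65 tcp [0.524  0.1434 0.0876] yaw 33.1 F [ 2.4  2.3 -1.4] w 14.2 j [ 32.  22. -21.  -0. -47.  91.]
shift/100mm [-0.006  0.002  0.001] turnvec/45 [ 0.    -0.002 -0.773] yawdelta 34.8
```

```bash
python3 -m crank '[[1,[0,0,0],[0,0,-0.08]],[1,[0,0,0],[0,0,-0.08]],[1,[0,0,0],[0,0,-0.08]],[1,[0,0,0],[0,0,-0.08]],[1,[0,0,0],[0,0,-0.08]],[1,[0,0,0],[0,0,-0.08]],[1,[0,0,0],[0,0,-0.08]],[1,[0,0,0],[0,0,-0.06]]]' >/dev/null; python3 -m crank '[[1,[0,0,0],[0,0,-0.05]],[1,[0,0,0],[0,0,-0.04]],[1,[0,0,0],[0,0,0]],[1,[0,0,0],[0,0,0]],[1,[0,0,0],[0,0,0]]]' >/dev/null;python3 d.py .5236 .1429 .0875 67.9
python3 - <<'E'
from station import r
import cv2
a=r.capture("scene")["img"][120:350,230:500]
cv2.imwrite("pics/g14.png",cv2.resize(cv2.convertScaleAbs(a,alpha=1.6),None,fx=2.6,fy=2.6))
E
```

```text
t 26.95 tcp [0.524  0.1434 0.0876] yaw 64.9 F [ 2.5  3.6 -2.2] w 13.9 j [ 32.  22. -21.  -0. -47. 122.]
shift/100mm [-0.006 -0.002  0.001] turnvec/45 [ 0.001 -0.001 -0.067] yawdelta 3.0
```

View pics/g14.png

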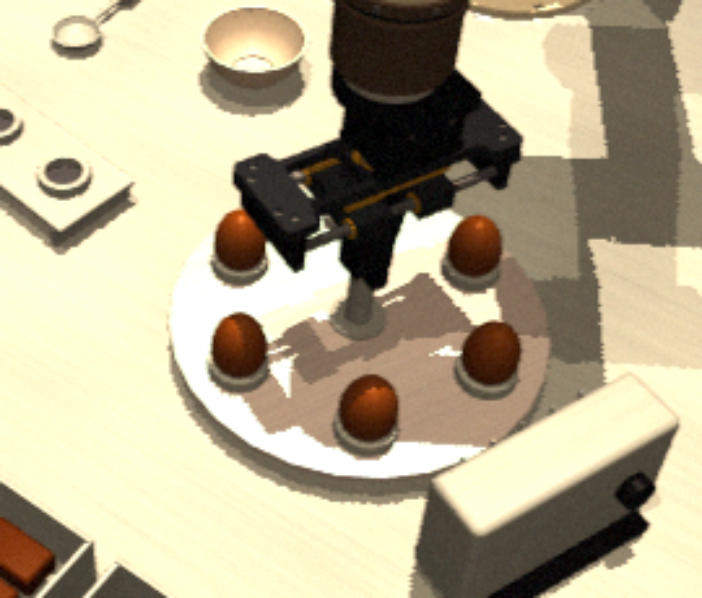

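```bash
python3 -m crank '[[1,[0,0,0],[0,0,-0.03]],[1,[0,0,0],[0,0,-0.027]],[1,[0,0,0],[0,0,-0.01]],[1,[0,0,0],[0,0,0]],[1,[0,0,0],[0,0,0]],[1,[0,0,0],[0,0,0]]]' >/dev/null;python3 d.py .5236 .1429 .0875 67.9
python3 - <<'E'
from station import r
from h import *
for n in C:
    a=r.capture(n)["img"]; cv2.imwrite(f"pics/{n}9.png",a)
    for s,c in brown(a):
        q=ray(n,c,.053)
        d=q[:2]-[.5234,.1429]
        if np.hypot(*d)<.2: print(n,c,s[4],q.round(4),np.hypot(*d).round(4),np.degrees(np.arctan2(d[1],d[0])).round(2))
E
```

```text
t 27.6 tcp [0.524  0.1434 0.0876] yaw 67.99 F [ 3.7  3.9 -3.4] w 13.9 j [ 32.  22. -21.  -0. -47. 126.]
shift/100mm [-0.006 -0.002  0.001] turnvec/45 [ 0.001 -0.001  0.002] yawdelta -0.09
scene [410.7 212.5] 384 [0.4268 0.1832 0.053 ] 0.1047 157.35
scene [320.9 213.7] 371 [0.5386 0.0398 0.053 ] 0.1042 -81.6
scene [419.9 253.3] 437 [0.5099 0.2484 0.053 ] 0.1064 97.28
scene [323.2 254.6] 413 [0.6222 0.1047 0.053 ] 0.106 -21.13
scene [374.6 276.5] 464 [0.6075 0.2086 0.053 ] 0.1067 38.02
top [137.  171.7] 606 [0.6009 0.3045 0.053 ] 0.1792 64.38
top [181.6 189.6] 2929 [0.5636 0.2118 0.053 ] 0.0798 59.76
top [265.  202.1] 239 [0.5375 0.0392 0.053 ] 0.1047 -82.27
top [246.  249.2] 244 [0.4403 0.0782 0.053 ] 0.1053 -142.08
top [193.2 260.4] 132 [0.4177 0.1862 0.053 ] 0.1143 157.71
```

Run:
```python
from h import *
for n,(x0,y0,w,h) in {"top":(85,115,85,110),"scene":(380,255,120,110)}.items():
    a=cv2.imread(f"pics/{n}0.png")
    if n=="top":
        hsv=cv2.cvtColor(a,cv2.COLOR_BGR2HSV); 
        m=((a[...,2].astype(int)>1.8*a[...,0])&(a[...,2]>50)).astype(np.uint8); m[:, :x0]=0;m[:y0]=0;m[y0+h:]=0;m[:,160:]=0
        nn,l,s,c=cv2.connectedComponentsWithStats(m);i=1+s[1:,4].argmax();print("copper",c[i],s[i])
        for z in(.04,.055,.07): 
            ys,xs=np.where(l==i); P=np.array([ray(n,(u,v),z)[:2] for u,v in zip(xs,ys)]); d=P.mean(0)-[.5234,.1429]
            ww,V=np.linalg.eigh(np.cov(P.T));v=V[:,1]; print(z,np.hypot(*d),np.degrees(np.arctan2(d[1],d[0])),"normal",np.degrees(np.arctan2(-v[0],v[1]))%180)
    # light top face via grabcut-free: polygon model fit by edge strength
    g=cv2.GaussianBlur(cv2.cvtColor(a,cv2.COLOR_BGR2GRAY),(0,0),1).astype(float)
    gx=cv2.Sobel(g,cv2.CV_64F,1,0);gy=cv2.Sobel(g,cv2.CV_64F,0,1)
    best=[]
    for phi in np.arange(63,73,.25):
      u=np.array([np.cos(np.radians(phi)),np.sin(np.radians(phi))]);v=np.array([-u[1],u[0]])
      sc=0
      # long edges at top: face edge & back edge; search distance and sum max
      for lo,hi in((.176,.19),(.22,.234)):
        bb=0
        for d in np.arange(lo,hi,.0005):
          P=[[*(np.array([.5234,.1429])+u*d+v*s),.107] for s in np.linspace(-.07,.07,60)]
          q=proj(n,P).astype(np.float32)
          t=q[-1]-q[0];t/=np.linalg.norm(t)
          e=cv2.remap((gx*-t[1]+gy*t[0]).astype(np.float32),q[:,0].copy(),q[:,1].copy(),cv2.INTER_LINEAR).mean()
          if abs(e)>bb: bb=abs(e);bd=d
        best.append((phi,round(bb,1),round(bd,4),lo))
    for lo in(.176,.22): print(n,lo,sorted([b for b in best if b[3]==lo],key=lambda b:-b[1])[:4])
```

```text
copper [134.80288462 176.70032051] [118 144  34  65 624]
0.04 0.1828407995181097 67.87439598791016 normal 67.66724182099344
0.055 0.17835178429105925 67.96637151916727 normal 67.66724182099344
0.07 0.17386325239275546 68.0630962738511 normal 67.66724182099344
top 0.176 [(np.float64(67.75), np.float32(151.8), np.float64(0.18), 0.176), (np.float64(68.0), np.float32(151.7), np.float64(0.18), 0.176), (np.float64(67.5), np.float32(151.4), np.float64(0.18), 0.176), (np.float64(68.25), np.float32(151.4), np.float64(0.18), 0.176)]
top 0.22 [(np.float64(67.5), np.float32(29.4), np.float64(0.224), 0.22), (np.float64(67.75), np.float32(29.4), np.float64(0.224), 0.22), (np.float64(67.25), np.float32(29.2), np.float64(0.224), 0.22), (np.float64(68.0), np.float32(29.1), np.float64(0.224), 0.22)]
scene 0.176 [(np.float64(67.5), np.float32(69.7), np.float64(0.186), 0.176), (np.float64(67.25), np.float32(69.5), np.float64(0.186), 0.176), (np.float64(67.0), np.float32(69.1), np.float64(0.1865), 0.176), (np.float64(67.75), np.float32(68.8), np.float64(0.186), 0.176)]
scene 0.22 [(np.float64(67.75), np.float32(173.6), np.float64(0.231), 0.22), (np.float64(67.5), np.float32(173.5), np.float64(0.231), 0.22), (np.float64(68.0), np.float32(173.0), np.float64(0.231), 0.22), (np.float64(67.25), np.float32(172.6), np.float64(0.231), 0.22)]
```

The tray is at 68.0° and the warmer's normal measures 67.7±0.2°, so I'm letting go.

```bash
python3 -m crank '[[0.5,[0,0,0],[0,0,0.004]],[0.3,[0,0,0],[0,0,0]],[0,[0,0,0],[0,0,0]],[-0.5,[0,0,0],[0,0,0]],[-0.8,[0,0,0],[0,0,0]],[-0.8,[0,0,0],[0,0,0]],[-0.8,[0,0,0],[0,0,0]],[-0.8,[0,0,0],[0,0,0]]]' >/dev/null;python3 d.py .5236 .1429 .2 67.9;python3 -m crank '[[-0.8,[0,0,-0.1],[0,0,0]],[-0.8,[0,0,-0.25],[0,0,0]],[-0.8,[0,0,-0.4],[0,0,0]],[-0.8,[0,0,-0.4],[0,0,0]],[-0.8,[0,0,-0.2],[0,0,0]],[-0.8,[0,0,0],[0,0,0]]]' >/dev/null;python3 d.py .35 -.25 .22 67.9
```

```text
t 28.5 tcp [0.5236 0.1429 0.0876] yaw 67.76 F [-0.7  1.5 -0.3] w 69.6 j [ 32.  22. -21.   0. -47. 125.]
shift/100mm [-0.     0.    -1.124] turnvec/45 [-0.     0.    -0.003] yawdelta 0.14
t 29.1 tcp [0.5255 0.1438 0.2274] yaw 67.79 F [ 0.8 -1.  -0.3] w 78.5 j [ 32.  14. -11.   0. -65. 125.]
shift/100mm [-4.31  -0.137  0.044] turnvec/45 [ 0.008 -0.009 -0.003] yawdelta 0.11
```

Now I'll back the arm off so both cameras can see the tray.

```bash
python3 -m crank '[[-0.8,[-0.3,0,0],[0,0,0]],[-0.8,[-0.4,0,0],[0,0,0]],[-0.8,[-0.4,0,0],[0,0,0]],[-0.8,[-0.4,0,0],[0,0,0]],[-0.8,[-0.4,0,0],[0,0,0]],[-0.8,[-0.4,0,0],[0,0,0]],[-0.8,[-0.4,0,0],[0,0,0]],[-0.8,[-0.4,0,0],[0,0,0]]]' >/dev/null; python3 -m crank '[[-0.8,[-0.4,0,0],[0,0,0]],[-0.8,[-0.3,0,0],[0,0,0]],[-0.8,[0,0,0],[0,0,0]],[-0.8,[0,0,0],[0,0,0]],[-0.8,[0,0,0],[0,0,0]]]' >/dev/null;python3 d.py .35 -.25 .22 67.9
python3 - <<'E'
from station import r
from h import *
for n in C:
    a=r.capture(n)["img"]; x0,y0,w,h=(80,110,220,170) if n=="top" else (170,110,330,250)
    cv2.imwrite(f"pics/{n}f.png",cv2.resize(cv2.convertScaleAbs(a[y0:y0+h,x0:x0+w],alpha=1.6),None,fx=3.4 if n=="top" else 2.3,fy=3.4 if n=="top" else 2.3))
    for s,c in brown(a):
        q=ray(n,c,.053)
        d=q[:2]-[.5234,.1429]
        if np.hypot(*d)<.2: an=np.degrees(np.arctan2(d[1],d[0]));print(n,c,s[4],q.round(4),np.hypot(*d).round(4),an.round(2),((an-30)%60).round(2)+60 )
E
```

```text
t 30.4 tcp [ 0.3798 -0.2083  0.2223] yaw 67.79 F [ 0.9  0.6 -0.2] w 78.5 j [ -7.   3. -25.  -0. -62. 165.]
shift/100mm [-0.499 -0.118  0.023] turnvec/45 [-0.001 -0.    -0.002] yawdelta 0.11
scene [362.9 194.2] 350 [0.4401 0.0777 0.053 ] 0.1058 -141.98 68.02
scene [410.7 212.4] 375 [0.4265 0.1831 0.053 ] 0.1049 157.47 67.47
scene [320.6 213.4] 376 [0.5383 0.0389 0.053 ] 0.1051 -81.85 68.15
scene [419.8 253.2] 424 [0.5098 0.2481 0.053 ] 0.1061 97.36 67.36
scene [323.1 254.4] 410 [0.622  0.1043 0.053 ] 0.1059 -21.41 68.59
scene [374.8 276.4] 441 [0.6071 0.2088 0.053 ] 0.1065 38.23 68.23
top [135.1 176.6] 720 [0.5907 0.3082 0.053 ] 0.1785 67.86 97.86
top [234.2 162.5] 237 [0.6203 0.1033 0.053 ] 0.1047 -22.22 67.78
top [184.  169.4] 255 [0.6057 0.2074 0.053 ] 0.1046 38.06 68.06
top [265.  201.7] 230 [0.5383 0.0392 0.053 ] 0.1048 -81.82 68.18
top [164.2 216.2] 270 [0.5085 0.2469 0.053 ] 0.105 98.17 68.17
top [246.  249.3] 240 [0.4401 0.0782 0.053 ] 0.1055 -142.15 67.85
top [195.2 256.5] 241 [0.4256 0.1822 0.053 ] 0.1054 158.08 68.08
```

View pics/topf.png

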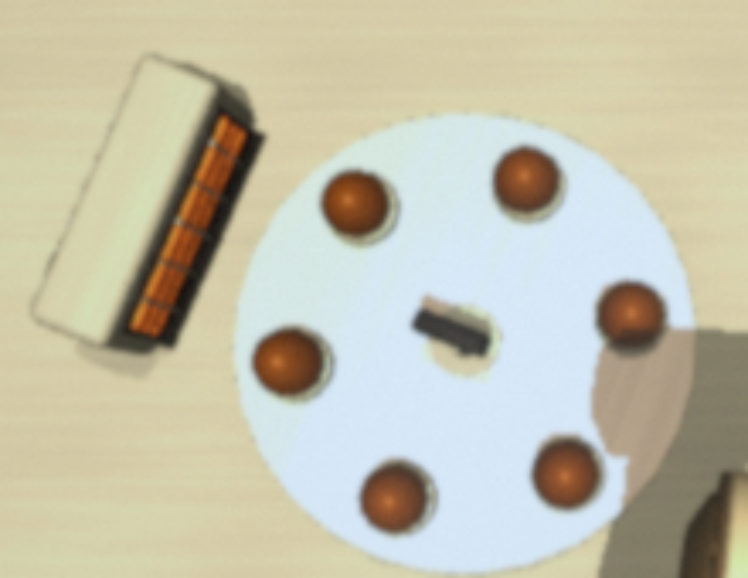

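View pics/scenef.png

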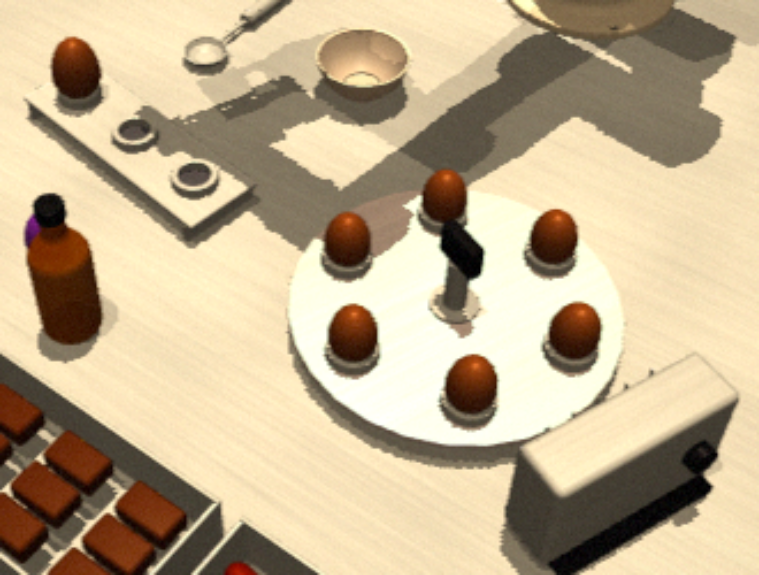

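All six eggs stand upright. The two I placed, at top (184,169) and (164,216), sit symmetrically in front of the warmer, and the duck egg is still on the rack. The arm touches nothing.

```bash
python3 -c "
from station import r;print(r.finish_job())"
```

```text
the job is handed in; nothing more can be done
None
```

I moved both hen's eggs from the rack into the two empty pockets, pointed end up, and turned the tray so they face the warmer. I then let go, backed the arm clear and handed in at about 30.5 s. I measured no more than about 2.5 N as each egg touched down, and about 6 N at the wrist while turning the tray.

- **Last pictures:** all six tray eggs stand in their pockets, and the duck egg is still on the rack where it was.
- **Facing the warmer:** the middle of the two eggs lies at about 68.0°. The warmer's direction measured 67.7–68.0°, so they agree to about 0.3°.
- **A check that disagreed:** the description puts the warm spot 0.65 to 1.25 rad counter-clockwise of the empty pockets. I measured about 1.93 rad in the pictures and followed that. The box with the copper bars fits the stated size and its 180 mm distance from the tray's axis, and I saw no other candidate.
- **Smaller mismatch:** my pixel readings of the empty pockets, by hand, differed by about 5–6 mm between the two cameras. I used a fit through the tray eggs instead, where the cameras agreed to about 1 mm, and both eggs seated normally.

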